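# Prime the bench vacuum hand pump

## Robot

A 6-joint arm with a two-finger parallel gripper is mounted at the origin on a cart in front of the work surface, level with it; the furniture and walls round the work are solid. World frame = base frame: x ahead of the robot, y to its left, z up, the work surface at z = 0. Lengths are in m, angles in degrees, forces in N, time in s.
With the tool pointing down it reaches from about 0.325 to 0.9 m from the base axis. Payload 6.1 kg.
Tool frame: the origin (TCP) lies at the very end of the fingers, on their centre line; the grasp point (between the pads) lies arm.hold_point_z behind it (arm.hold_point_z is the distance from the TCP to the grasp point, in m); z points along the fingers, y is the line along which they close (so a half turn about z gives the same grasp; the last joint's range is limited). The gripper opens to 87 mm and grips with 3 to 60 N. Pads are 19 mm wide; open, the fingers measure 117 mm over their backs; the gripper's body (75 mm by 190 mm) begins 51 mm behind the grasp point.
Start: joints at [-78.902, 12.628, 87.462, -0, 79.91, -7.225], TCP at [0.196, -0.593, 0.223] pointing down, gripper open.
Joint ranges: [-170.65, 170.65], [-52.31, 119.04], [5.05, 147.46], [-71.25, 251.25], [11.57, 151.72], [-153.62, 153.62]. Speed limits (degrees/s): [147.25, 147.25, 172.46, 180, 180, 180].

## Interface

Orientations are given as a 3x3 rotation matrix whose columns are the frame's x, y, z axes.
In Python, from cell import observe, cams, arm gives the robot as it stands.
- The arm moves only by the tool step_arm, never from a script. Its argument "series" is a list of rows, each an object of numbers: "dx", "dy", "dz": the shift along the tool's x, y, z in units of 50 mm (1.0 is 50 mm); "rx", "ry", "rz": the turn, a rotation vector about the tool's x, y, z in units of 8 degrees (1.0 is 8 degrees). A call has 1 to 5 rows; each row shifts and turns the commanded pose from where the row before left it, along the tool's axes as they then stand; what a row does not reach is not made up. A row lasts 1/10 s, in which the tool goes at most 50 mm and 8.59 degrees, less where a joint would pass 70% of its speed; a pose out of reach is approached as far as the arm can. A call is refused whole if a number of a shift passes 1 or a number of a turn 1, either way. A call with a gripper value outside its range is refused whole. "jaw" is the opening, from 0 (shut) to 1 (fully open), set as the call begins (left out, the last holds). The fingers move at their own pace and stop on an object; the grip force is fixed at half the most. Time passes only in rows, so rows that do not move let the fingers close. It gives the time, the measured TCP pose, the force, the opening and the grip force at its end, in the units of the state.
- observe(): the state, without advancing time (a new reading comes with each control period).
- cams.get_image(name): name is "scene" or "top"; returns the picture (384x512x3 uint8, red, green, blue); there is no depth.
- cams.camera_params(name): a dict with "intrinsics" (3x3 intrinsics, pixels), "R" (3x3) and "t" (3): a world point X has camera coordinates R X + t. Camera axes: x right, y down, z forward; pixel columns grow to the right and rows downward; lengths in m; the calibration is good to about 2 mm. A picture is of the moment at which its call begins. camera_params takes no time and is no camera call.
- arm.hand_in(): hands the job in; it is judged then, once.
The state is a dict: "clock": time; "joint_positions": joint angles; "joint_velocities": joint speeds; "joint_torque": joint torques, N m; "tool_pos": TCP position; "orientation": TCP orientation; "force": force on the tool from outside, world axes, zero at the start; "wrist_torque": the same for the moment, N m; "gripper_width": finger opening in m; "grip_force": force on a finger pad.
Only numpy, scipy, OpenCV 4.12 (cv2) and the standard library are available. Lean on these libraries where they do the work, as an engineer would, in place of code of your own. Each camera call takes 0.05 s, during which the arm holds its last target. There are 200 camera calls.

## Task

With the fingertips, push the red-ball vent lever of the bench pump over to the far side as far as it goes to shut the vent. Then pump the blue palm knob, pressing it all the way down and letting it rise each time, until the red indicator pin stands fully out and its green foot shows, and leave the knob up. It is all pushing: lift nothing, do not touch the indicator pin, and leave the jars, dropper bottle and beaker round the pump where they stand.

Things in the scene. Friction and masses are not known exactly. Their poses are not given: they have to be found in the camera images.
- pump: White bench hand pump on a steel base plate 120 x 230 x 10 mm, fixed to the worktop. Origin on the knob's axis at the underside of the plate (z = 0); its z is up, its -x side (blue stripe) faces the robot up to the yaw, its +y is to the left. The white housing is 70 (x) x 112 (y) x 60 mm, centred at y = +20 mm, its top 70 mm above the worktop. Plate from y = -135 to +95 mm.
- knob (a joint): Travel in m of the blue palm knob: 0 = up, 0.014 = fully down. A spring pushes it back up (about 6 N at the top, 12 N at the bottom). On the return stroke it lifts the pin by a ratchet: the pin moves only while the knob rises. A stroke must go at least 9 mm down and come back fully up to count; press the full 14 mm.
- knob_top (a point): Centre of the top of the blue mushroom-shaped palm knob, 68 mm in diameter, 145 mm above the worktop when up, 131 mm when fully down; moves straight down and up with the knob.
- pin (a joint): Height in m by which the indicator pin has risen: starts between 0 and 0.012; about 0.040 = fully out (stop at 0.0425). Friction keeps it where it is. Each full stroke raises it to the next step of a ratchet with 8 mm steps (the first stroke gains 6 to 14 mm, each later one 8 mm; three to five strokes in all). Once it is fully out more strokes do nothing.
- pin_top (a point): Top of the indicator pin, a red rod 10 mm in diameter with a green foot, which comes up out of the housing's top 55 mm to the +y side of the knob's axis. At pin value 0 it stands 75 mm above the worktop, fully out 115 mm; the green foot appears only when it is almost fully out.
- vent (a joint): Angle in rad of the vent lever: 0 = leaning to the pump's -x side (towards the robot, vent open), 1.0 = leaning to the +x side (away, vent shut, end stop). It stays where it is left; about 1 N at the ball moves it. Starts between 0 and 0.2.
- vent_tip (a point): Centre of the red ball (26 mm in diameter) at the end of the vent lever, 80 mm from its pivot; the steel rod below it is 10 mm thick. The pivot axis runs along the pump's y, 32 mm above the worktop, at x = 0, y = -90 mm in the pump's frame. The ball moves in an arc from x = -38 mm, height 102 mm (value 0) over x = 0, height 112 mm to x = +38 mm, height 102 mm (value 1.0).
- jar_b: Loose ointment jar with a blue lid, 50 mm in diameter, 46 mm high, origin at the centre of its underside, standing behind the pump's left part. Leave it.
- jar_d: Loose ointment jar with a red lid, 45 mm in diameter, 40 mm high, origin at the centre of its underside, standing behind the pump. Leave it.
- dropper_0: Loose amber dropper bottle with a red teat, 42 mm in diameter, 134 mm high, origin at the centre of its underside, standing to the left of the pump. Leave it.
- beaker_a: Loose glass beaker, 55 mm in diameter, 70 mm high, origin at the centre of its underside, standing to the right of the pump. Leave it.

How it is judged (in metres and radians):
On the way, in this order (a step that is already met when the one before it is completed fails the run):
1. the vent lever is pushed right over to the far side while the indicator pin has not yet been pumped up (value of joint vent above 0.9 rad and distance of pin_top from where it was at the start of the episode below 0.004 m), for 0.2 s.
2. the indicator pin is pumped fully out (value of joint pin above 0.037 m), for 0.2 s.
At the end, for the whole second after the job is handed in: The indicator pin stands at least 37 mm risen (fully out is about 40), the vent lever leans over to the far side (at least 0.9 of 1.0 rad), the knob is up within 3 mm, and the two jars, dropper bottle and beaker are within 20 mm of where they stood (value of joint pin above 0.037 m and value of joint vent above 0.9 rad and value of joint knob below 0.003 m and distance of each of jar_b, jar_d, dropper_0, beaker_a from where it was at the start of the episode below 0.02 m); the robot touches nothing.
It fails at once if the indicator pin is touched by the gripper or arm (contact force between any of the fingers, the arm and pin above 1 N).
It fails at once if a jar, the dropper bottle or the beaker is pushed more than 20 mm, lifted or tipped (distance of any of jar_b, jar_d, dropper_0, beaker_a from where it was at the start of the episode above 0.02 m or height (world z) of any of jar_b, jar_d, dropper_0, beaker_a above 0.01 m or angle between any of jar_b, jar_d, dropper_0, beaker_a's own z axis and vertical above 0.3 rad).
It also fails if it takes over 48 s, if anything falls off the work surface, if the arm or the gripper's body presses on something with over 40 N, if the wrist force passes 120 N, or if a joint passes its speed limit or range.

## Working session

There is one attempt and no reset: what is moved stays moved. The work goes in short steps, Python scripts to look and compute and a tool call to move; the robot and the scene stay as the last step left them, time stands still between calls to the robot, and variables do not carry over. Pictures are saved under pics/ and viewed, at most 10 in all, crops included, and the job is handed in when it is done.

Besides the shell and the picture viewer there is one more tool, called after "Call:" as name([rows], argument=value, ...), one row to a line, values as JSON. step_arm: Moves the arm, as the interface text tells. Its arguments: {"type":"object","properties":{"series":{"type":"array","items":{"type":"object","properties":{"dx":{"type":"number"},"dy":{"type":"number"},"dz":{"type":"number"},"rx":{"type":"number"},"ry":{"type":"number"},"rz":{"type":"number"}}}},"jaw":{"type":"number"}},"required":["series"]}

```bash
mkdir -p pics; cat > h.py <<'E'
import numpy as np,cv2
from cell import observe,cams,arm
def grab(n,f):
    im=cams.get_image(n); cv2.imwrite('pics/'+f,im[:,:,::-1]); return im
def ray(n,u,v,z):
    p=cams.camera_params(n);K,R,t=map(np.array,(p['intrinsics'],p['R'],p['t']))
    c=-R.T@t; d=R.T@np.linalg.inv(K)@np.array([u,v,1]); return c+d*(z-c[2])/d[2]
def proj(n,X):
    p=cams.camera_params(n);q=np.array(p['intrinsics'])@(np.array(p['R'])@X+np.array(p['t']));return q[:2]/q[2]
E
python3 - <<'E'
from h import *
a=grab('top','t0.png');b=grab('scene','s0.png')
cv2.imwrite('pics/b0.png',cv2.resize(np.vstack([a,b])[:,:,::-1],(450,600)) if 0 else np.hstack([a,b])[:,:,::-1][:, :])
for n in('top','scene'):
    p=cams.camera_params(n);print(n,-np.array(p['R']).T@p['t'])
s=observe();print(s['clock'],s['tool_pos'],np.round(s['orientation'],3),arm.hold_point_z)
for n,im in(('top',a),('scene',b)):
  hsv=cv2.cvtColor(im,cv2.COLOR_RGB2HSV)
  for c,(lo,hi) in dict(blue=((100,120,50),(130,255,255)),red=((0,150,80),(8,255,255)),red2=((172,150,80),(180,255,255))).items():
    k,l,st,ce=cv2.connectedComponentsWithStats(cv2.inRange(hsv,lo,hi))
    for i in range(1,k):
      if st[i,4]>15: print(n,c,st[i],ce[i].round(1))
E
```

```text
top [0.45568583 0.02077141 0.95119706]
scene [0.16710751 0.63793156 0.76956849]
0.1 [ 0.19636068 -0.59276705  0.2215875 ] [[ 0.949  0.314 -0.   ]
 [ 0.314 -0.949  0.002]
 [ 0.    -0.002 -1.   ]] 0.0187
top blue [393  73  18  19 106] [400.2  84. ]
top blue [238 181  29  29 673] [251.8 195. ]
top red [288 200  10  10  74] [292.2 204.9]
top red2 [246 151  16  17 212] [253.2 159.2]
scene blue [241 122  12   7  35] [246.7 125.2]
scene blue [255 177  26  18 376] [267.3 185.5]
scene blue [217 209  17  13 158] [225.2 214.4]
scene red [475 161  18  19 175] [484.5 170.8]
scene red [286 172   8   6  38] [289.6 174.5]
scene red [470 318  32  26 465] [485.7 330.2]
scene red2 [198 104  10   6  41] [202.4 106.2]
scene red2 [232 194  15  11 113] [238.4 198.6]
```

View pics/t0.png

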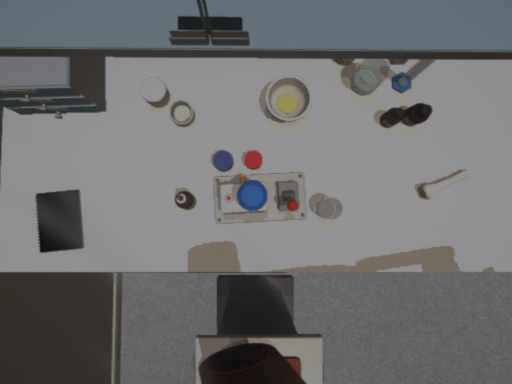

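View pics/s0.png

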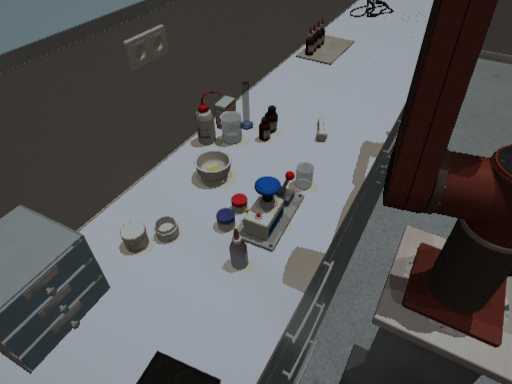

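The top view shows the knob at (252,195), the lever ball at (292,205) leaning toward the robot, the pin at (228,198) and the plate roughly level. The jars are at (223,160) and (253,160), the dropper at (184,200) and the beaker at (328,208). The scene view agrees.

```bash
python3 - <<'E'
from h import *
k=ray('top',251.8,195,.142);b=ray('top',292.2,204.9,.104);p=ray('top',228,198,.08)
print('knob',k,'ball',b,'pin',p, 'scene proj knob',proj('scene',k),'ball',proj('scene',b))
for n,u,v,z in[('beaker',330,208,.035),('jarb',223,160,.046),('jard',253.2,159.2,.04),('drop',181,199,.134),('dropbase',187,201,.03)]:print(n,ray('top',u,v,z))
im=cv2.imread('pics/t0.png')[160:235,160:350];cv2.imwrite('pics/c0.png',cv2.resize(im,None,fx=4,fy=4,interpolation=cv2.INTER_CUBIC))
E
```

```text
knob [0.49916832 0.01797892 0.142     ] ball [ 0.47892578 -0.07394989  0.104     ] pin [0.495352   0.07326745 0.08      ] scene proj knob [267.53476405 182.3202997 ] ball [289.59307658 175.62503679]
beaker [ 0.47340277 -0.17466427  0.035     ]
jarb [0.58959734 0.08805674 0.046     ]
jard [0.59273754 0.01439528 0.04      ]
drop [0.49045944 0.17258412 0.134     ]
dropbase [0.48999172 0.17710107 0.03      ]
```

View pics/c0.png

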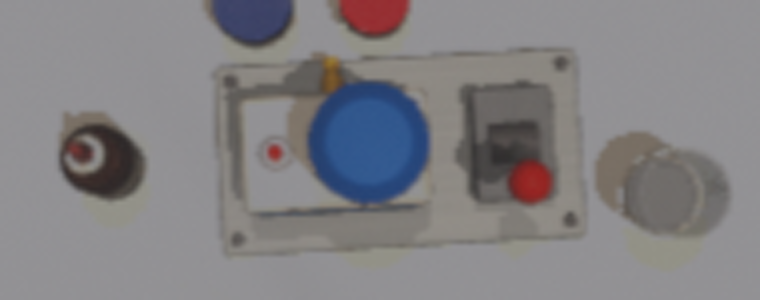

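Call:
step_arm([
  {"rz":0.96},
  {"rz":0.97},
  {"dx":0.36,"dy":-0.72},
  {"dx":0.36,"dy":-0.72},
  {"dx":0.36,"dy":-0.72},
], jaw=0)

```text
validation failed for argument at $.se...
```

Call:
step_arm([
  {"dx":0.36,"dy":-0.72},
  {"dx":0.36,"dy":-0.72},
  {"dx":0.36,"dy":-0.72},
  {"dx":0.36,"dy":-0.72},
  {"dx":0.36,"dy":-0.72},
])

```text
validation failed for argument at $.se...
```

Call:
step_arm([
  {"dx":0.36,"dy":-0.72},
  {"dx":0.36,"dy":-0.72},
  {"dx":0.36,"dy":-0.72},
  {"dx":0.36,"dy":-0.72},
  {},
])

```text
validation failed for argument at $.se...
```

```bash
cat >> h.py <<'E'
def delta(P):
    s=observe();R=np.array(s['orientation']);p=np.array(s['tool_pos'])
    print('t',s['clock'],'pos',p.round(4),'F',np.round(s['force'],1),'w',s['gripper_width']);print(R.round(3))
    print('units',(R.T@(np.array(P)-p)/.05).round(2))
E
python3 -c "
from h import *
delta([.437,-.0745,.092])"
```

```text
t 0.1 pos [ 0.1964 -0.5928  0.2216] F [-0.5 -0.   0.3] w 0.0869033897018623
[[ 0.949  0.314 -0.   ]
 [ 0.314 -0.949  0.002]
 [ 0.    -0.002 -1.   ]]
units [ 7.83 -8.32  2.61]
```

The rows were refused, and nothing moved. I'll try again with every key given.

Call:
step_arm([
  {"dx":0,"dy":0,"dz":0,"rx":0,"ry":0,"rz":0.96},
  {"dx":0,"dy":0,"dz":0,"rx":0,"ry":0,"rz":0.97},
  {"dx":0.36,"dy":-0.72,"dz":0,"rx":0,"ry":0,"rz":0},
  {"dx":0.36,"dy":-0.72,"dz":0,"rx":0,"ry":0,"rz":0},
  {"dx":0.36,"dy":-0.72,"dz":0,"rx":0,"ry":0,"rz":0},
], jaw=0)

```text
clock: 0.6
tool_pos: [0.2451, -0.4812, 0.2216]
orientation: [[0.999, 0.049, -0.0], [0.049, -0.999, 0.002], [-0.0, -0.002, -1.0]]
force: [0.5, 0.6, 0.3]
gripper_width: 0.0551
grip_force: 0.0
```

Call:
step_arm([
  {"dx":0.36,"dy":-0.72,"dz":0,"rx":0,"ry":0,"rz":0},
  {"dx":0.36,"dy":-0.72,"dz":0,"rx":0,"ry":0,"rz":0},
  {"dx":0.36,"dy":-0.72,"dz":0,"rx":0,"ry":0,"rz":0},
  {"dx":0.36,"dy":-0.72,"dz":0,"rx":0,"ry":0,"rz":0},
  {"dx":0.36,"dy":-0.72,"dz":0,"rx":0,"ry":0,"rz":0},
])

```text
clock: 1.1
tool_pos: [0.326, -0.2967, 0.2222]
orientation: [[0.999, 0.05, -0.0], [0.05, -0.999, 0.0], [-0.0, -0.0, -1.0]]
force: [0.9, 0.1, -0.0]
gripper_width: 0.0151
grip_force: 0.0
```

Call:
step_arm([
  {"dx":0.36,"dy":-0.72,"dz":0,"rx":0,"ry":0,"rz":0},
  {"dx":0.36,"dy":-0.72,"dz":0,"rx":0,"ry":0,"rz":0},
  {"dx":0.36,"dy":-0.72,"dz":0,"rx":0,"ry":0,"rz":0},
  {"dx":0.36,"dy":-0.72,"dz":0,"rx":0,"ry":0,"rz":0},
  {"dx":0,"dy":0,"dz":0,"rx":0,"ry":0,"rz":0},
])

```text
clock: 1.6
tool_pos: [0.3915, -0.147, 0.2222]
orientation: [[0.998, 0.056, 0.0], [0.056, -0.998, 0.002], [0.0, -0.002, -1.0]]
force: [0.1, -0.5, 0.2]
gripper_width: 0.0003
grip_force: 0.0
```

```bash
python3 -c "
from h import *
delta([.437,-.0745,.092])"
```

```text
t 1.6 pos [ 0.3915 -0.147   0.2222] F [ 0.1 -0.5  0.2] w 0.00034127105636443296
[[ 0.998  0.056  0.   ]
 [ 0.056 -0.998  0.002]
 [ 0.    -0.002 -1.   ]]
units [ 0.99 -1.39  2.61]
```

Call:
step_arm([
  {"dx":0.4,"dy":-0.7,"dz":0.2,"rx":0,"ry":0,"rz":0},
  {"dx":0.4,"dy":-0.7,"dz":0.4,"rx":0,"ry":0,"rz":0},
  {"dx":0.1,"dy":0,"dz":0.7,"rx":0,"ry":0,"rz":0},
  {"dx":0,"dy":0,"dz":0.7,"rx":0,"ry":0,"rz":0},
  {"dx":0,"dy":0,"dz":0.6,"rx":0,"ry":0,"rz":0},
])

```text
clock: 2.1
tool_pos: [0.4312, -0.0789, 0.0906]
orientation: [[0.999, 0.051, -0.001], [0.051, -0.999, 0.0], [-0.001, -0.0, -1.0]]
force: [-0.6, -0.6, 0.5]
gripper_width: 0.0005
grip_force: 0.0
```

```bash
python3 -c "
from h import *
delta([.52,-.0745,.092])"
```

```text
t 2.1 pos [ 0.4312 -0.0789  0.0906] F [-0.6 -0.6  0.5] w 0.0004586378784208835
[[ 0.999  0.051 -0.001]
 [ 0.051 -0.999  0.   ]
 [-0.001 -0.    -1.   ]]
units [ 1.78  0.   -0.03]
```

Call:
step_arm([
  {"dx":0.3,"dy":0,"dz":0,"rx":0,"ry":0,"rz":0},
  {"dx":0.3,"dy":0,"dz":0,"rx":0,"ry":0,"rz":0},
  {"dx":0.3,"dy":0,"dz":0,"rx":0,"ry":0,"rz":0},
  {"dx":0.3,"dy":0,"dz":0,"rx":0,"ry":0,"rz":0},
  {"dx":0.2,"dy":0,"dz":0,"rx":0,"ry":0,"rz":0},
])

```text
clock: 2.6
tool_pos: [0.502, -0.076, 0.092]
orientation: [[0.999, 0.05, -0.001], [0.05, -0.999, -0.0], [-0.001, -0.0, -1.0]]
force: [-0.8, 0.2, -0.5]
gripper_width: 0.0005
grip_force: 0.5
```

Call:
step_arm([
  {"dx":0.1,"dy":0,"dz":0,"rx":0,"ry":0,"rz":0},
  {"dx":0.1,"dy":0,"dz":0,"rx":0,"ry":0,"rz":0},
  {"dx":0,"dy":0,"dz":0,"rx":0,"ry":0,"rz":0},
])

```text
clock: 2.9
tool_pos: [0.5119, -0.075, 0.0924]
orientation: [[0.999, 0.05, -0.0], [0.05, -0.999, 0.0], [-0.0, -0.0, -1.0]]
force: [0.3, 0.2, 0.3]
gripper_width: 0.0006
grip_force: 0.0
```

Call:
step_arm([
  {"dx":0.05,"dy":0,"dz":0,"rx":0,"ry":0,"rz":0},
  {"dx":0.05,"dy":0,"dz":0,"rx":0,"ry":0,"rz":0},
  {"dx":0,"dy":0,"dz":0,"rx":0,"ry":0,"rz":0},
])

```text
clock: 3.2
tool_pos: [0.5169, -0.0745, 0.0926]
orientation: [[0.999, 0.05, 0.0], [0.05, -0.999, 0.0], [0.0, -0.0, -1.0]]
force: [-0.5, 0.1, -1.2]
gripper_width: 0.0006
grip_force: 0.2
```

Call:
step_arm([
  {"dx":0.04,"dy":0,"dz":0,"rx":0,"ry":0,"rz":0},
  {"dx":0.04,"dy":0,"dz":0,"rx":0,"ry":0,"rz":0},
  {"dx":0,"dy":0,"dz":0,"rx":0,"ry":0,"rz":0},
])

```text
clock: 3.5
tool_pos: [0.5188, -0.0743, 0.0922]
orientation: [[0.999, 0.051, -0.005], [0.051, -0.999, 0.0], [-0.005, -0.0, -1.0]]
force: [-8.6, -0.4, 4.2]
gripper_width: 0.0007
grip_force: 4.4
```

```bash
python3 - <<'E'
from h import *
im=grab('scene','s1.png');cv2.imwrite('pics/c1.png',cv2.resize(im[140:260,190:350,::-1],None,fx=4,fy=4,interpolation=cv2.INTER_CUBIC))
print([proj('scene',np.array([.5037+.08*np.sin(v-.5),-.0745,.032+.08*np.cos(v-.5)])).round(1) for v in(.8,.9,1.)])
E
```

```text
[array([274.3, 168.9]), array([272. , 168.8]), array([269.7, 169. ])]
```

View pics/c1.png

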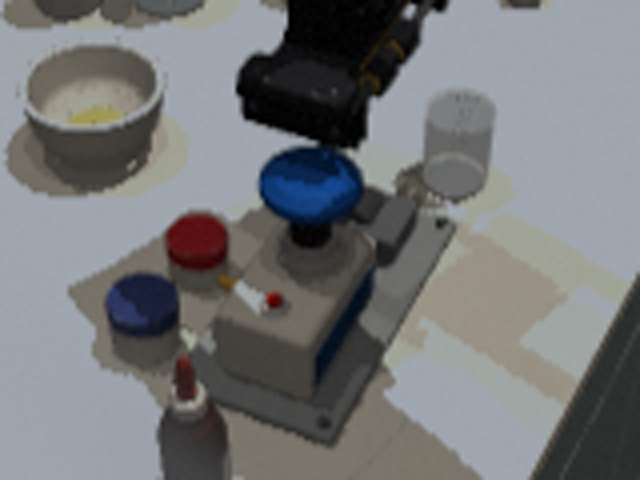

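The scene crop shows the gripper behind the knob hiding the ball. The pin at (273,299) is still low, and the jars are in place. The force jumped to 8.6 N at TCP x = 0.519, which is the predicted stop, so I'm backing off and rising.

Call:
step_arm([
  {"dx":-0.3,"dy":0,"dz":0,"rx":0,"ry":0,"rz":0},
  {"dx":-0.3,"dy":0,"dz":-0.4,"rx":0,"ry":0,"rz":0},
  {"dx":0,"dy":0,"dz":-0.7,"rx":0,"ry":0,"rz":0},
  {"dx":0,"dy":0,"dz":-0.6,"rx":0,"ry":0,"rz":0},
  {"dx":0,"dy":0,"dz":0,"rx":0,"ry":0,"rz":0},
])

```text
clock: 4.05
tool_pos: [0.4944, -0.0769, 0.1831]
orientation: [[0.999, 0.05, 0.01], [0.05, -0.999, -0.003], [0.01, 0.003, -1.0]]
force: [1.0, -0.8, -0.2]
gripper_width: 0.0003
grip_force: 0.0
```

```bash
python3 - <<'E'
from h import *
im=grab('top','t2.png')
hsv=cv2.cvtColor(im,cv2.COLOR_RGB2HSV)
for n in('top','scene'):
  im=grab(n,n+'2.png');hsv=cv2.cvtColor(im,cv2.COLOR_RGB2HSV)
  m=cv2.inRange(hsv,(0,150,80),(8,255,255))|cv2.inRange(hsv,(172,150,80),(180,255,255))
  k,l,st,ce=cv2.connectedComponentsWithStats(m)
  for i in range(1,k):
    if st[i,4]>4: print(n,st[i],ce[i].round(1))
  print('exp vent 1:',proj(n,np.array([.542,-.0745,.102])))
delta([.499,.018,.17])
E
```

```text
top [246 152  16  16 207] [253.3 159.4]
top [323 162  59  26 355] [352.9 175.3]
top [ 289  166   87   54 1761] [331.1 198.4]
top [326 169   6   5  12] [328.8 170.5]
top [281 182  10  19  79] [285.6 191.4]
top [377 186   3   2   5] [378.2 186.4]
top [385 198   6   6  14] [387.2 200.6]
top [381 204   8  21  60] [384.5 213.3]
top [391 217   2   4   5] [391.6 218.6]
top [252 289   4   6   9] [253.3 291.7]
top [368 290   4   7   9] [369.7 293.4]
top [ 243  295  110   69 2833] [299.5 336.3]
top [341 295  29  89 609] [356.5 343.6]
top [234 296  23  57 312] [243.8 328.4]
top [375 305   3   4   7] [376.1 306.1]
top [350 309  27  75 365] [364.8 350. ]
top [ 250  353   89   31 1539] [289.  373.3]
exp vent 1: [292.23450151 177.33178447]
scene [202  92   6   6   9] [204.3  93.9]
scene [198 104  10   6  43] [202.4 106.1]
scene [267 167   3   3   9] [268. 168.]
scene [232 194  14  10 106] [238.5 198.5]
scene [257 213   3   3   8] [258.1 214.1]
exp vent 1: [269.73767158 169.04570388]
t 4.2 pos [ 0.4908 -0.0758  0.1772] F [-0.4 -0.7 -0. ] w 0.0004664523947982925
[[ 0.999  0.05   0.   ]
 [ 0.05  -0.999 -0.   ]
 [ 0.     0.    -1.   ]]
units [ 0.26 -1.86  0.14]
```

The part of the ball that shows in the scene view, at (268,168), matches vent ≈ 1.0. Next I move over the knob.

Call:
step_arm([
  {"dx":0.08,"dy":-0.6,"dz":0,"rx":0,"ry":0,"rz":0},
  {"dx":0.08,"dy":-0.6,"dz":0,"rx":0,"ry":0,"rz":0},
  {"dx":0.08,"dy":-0.6,"dz":0,"rx":0,"ry":0,"rz":0},
  {"dx":0.02,"dy":-0.06,"dz":0.2,"rx":0,"ry":0,"rz":0},
  {"dx":0,"dy":0,"dz":0.2,"rx":0,"ry":0,"rz":0},
])

```text
clock: 4.7
tool_pos: [0.4985, 0.0184, 0.1557]
orientation: [[0.999, 0.052, -0.002], [0.052, -0.999, -0.0], [-0.002, -0.0, -1.0]]
force: [-1.2, 0.4, -0.5]
gripper_width: 0.0008
grip_force: 0.0
```

Call:
step_arm([
  {"dx":0,"dy":0,"dz":0.12,"rx":0,"ry":0,"rz":0},
  {"dx":0,"dy":0,"dz":0.12,"rx":0,"ry":0,"rz":0},
  {"dx":0,"dy":0,"dz":0.12,"rx":0,"ry":0,"rz":0},
  {"dx":0,"dy":0,"dz":0.1,"rx":0,"ry":0,"rz":0},
  {"dx":0,"dy":0,"dz":0,"rx":0,"ry":0,"rz":0},
])

```text
clock: 5.2
tool_pos: [0.4985, 0.0169, 0.1346]
orientation: [[0.999, 0.049, -0.002], [0.049, -0.999, 0.0], [-0.002, -0.0, -1.0]]
force: [-4.9, 0.5, 9.2]
gripper_width: 0.0005
grip_force: 4.7
```

Call:
step_arm([
  {"dx":0,"dy":0,"dz":0.05,"rx":0,"ry":0,"rz":0},
  {"dx":0,"dy":0,"dz":0.05,"rx":0,"ry":0,"rz":0},
  {"dx":0,"dy":0,"dz":0,"rx":0,"ry":0,"rz":0},
])

```text
clock: 5.5
tool_pos: [0.4986, 0.0169, 0.131]
orientation: [[0.999, 0.049, -0.002], [0.049, -0.999, -0.0], [-0.002, -0.0, -1.0]]
force: [-8.4, 0.9, 15.9]
gripper_width: 0.0003
grip_force: 7.7
```

That's the bottom. Release, then stroke again.

Call:
step_arm([
  {"dx":0,"dy":0,"dz":-0.15,"rx":0,"ry":0,"rz":0},
  {"dx":0,"dy":0,"dz":-0.15,"rx":0,"ry":0,"rz":0},
  {"dx":0,"dy":0,"dz":-0.15,"rx":0,"ry":0,"rz":0},
  {"dx":0,"dy":0,"dz":0,"rx":0,"ry":0,"rz":0},
  {"dx":0,"dy":0,"dz":0,"rx":0,"ry":0,"rz":0},
])

```text
clock: 6.0
tool_pos: [0.4992, 0.0174, 0.1519]
orientation: [[0.999, 0.05, 0.0], [0.05, -0.999, -0.0], [0.0, 0.0, -1.0]]
force: [0.2, 0.3, -0.1]
gripper_width: 0.0004
grip_force: 0.0
```

Call:
step_arm([
  {"dx":0,"dy":0,"dz":0.15,"rx":0,"ry":0,"rz":0},
  {"dx":0,"dy":0,"dz":0.15,"rx":0,"ry":0,"rz":0},
  {"dx":0,"dy":0,"dz":0.15,"rx":0,"ry":0,"rz":0},
  {"dx":0,"dy":0,"dz":0,"rx":0,"ry":0,"rz":0},
  {"dx":0,"dy":0,"dz":0,"rx":0,"ry":0,"rz":0},
])

```text
clock: 6.5
tool_pos: [0.4999, 0.0175, 0.131]
orientation: [[0.999, 0.05, 0.001], [0.05, -0.999, -0.001], [0.001, 0.001, -1.0]]
force: [-4.0, 0.7, 14.8]
gripper_width: 0.0003
grip_force: 7.6
```

Call:
step_arm([
  {"dx":0,"dy":0,"dz":-0.15,"rx":0,"ry":0,"rz":0},
  {"dx":0,"dy":0,"dz":-0.15,"rx":0,"ry":0,"rz":0},
  {"dx":0,"dy":0,"dz":-0.15,"rx":0,"ry":0,"rz":0},
  {"dx":0,"dy":0,"dz":0,"rx":0,"ry":0,"rz":0},
  {"dx":0,"dy":0,"dz":0,"rx":0,"ry":0,"rz":0},
])

```text
clock: 7.0
tool_pos: [0.4986, 0.0178, 0.1513]
orientation: [[0.999, 0.05, -0.001], [0.05, -0.999, 0.0], [-0.001, -0.0, -1.0]]
force: [0.4, 0.5, -0.2]
gripper_width: 0.0006
grip_force: 0.0
```

```bash
python3 - <<'E'
from h import *
im=grab('scene','s3.png');cv2.imwrite('pics/c3.png',cv2.resize(im[140:260,190:350,::-1],None,fx=4,fy=4,interpolation=cv2.INTER_CUBIC))
print([(h,proj('scene',np.array([.4962,.073,.075+h])).round(1)) for h in(0,.01,.02,.03,.04)])
E
```

```text
[(0, array([258.2, 214.3])), (0.01, array([258.2, 211.6])), (0.02, array([258.1, 208.9])), (0.03, array([258.1, 206.2])), (0.04, array([258.1, 203.4]))]
```

View pics/c3.png

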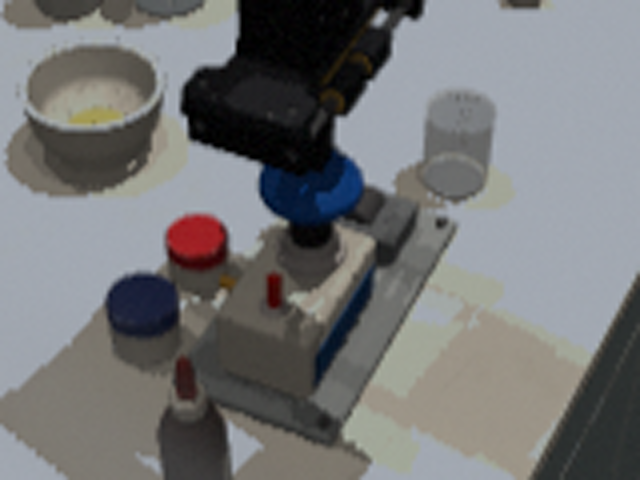

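The pin now stands clearly up, with its top at crop (274,274), about 16–20 mm risen. The knob is up and the jars haven't moved. Three more strokes should do it, since extra ones are harmless.

Call:
step_arm([
  {"dx":0,"dy":0,"dz":0.15,"rx":0,"ry":0,"rz":0},
  {"dx":0,"dy":0,"dz":0.15,"rx":0,"ry":0,"rz":0},
  {"dx":0,"dy":0,"dz":0.15,"rx":0,"ry":0,"rz":0},
  {"dx":0,"dy":0,"dz":0,"rx":0,"ry":0,"rz":0},
  {"dx":0,"dy":0,"dz":0,"rx":0,"ry":0,"rz":0},
])

```text
clock: 7.55
tool_pos: [0.4996, 0.0177, 0.131]
orientation: [[0.999, 0.05, 0.001], [0.05, -0.999, -0.0], [0.001, 0.0, -1.0]]
force: [-5.7, -0.1, 16.0]
gripper_width: 0.0006
grip_force: 7.8
```

Call:
step_arm([
  {"dx":0,"dy":0,"dz":-0.15,"rx":0,"ry":0,"rz":0},
  {"dx":0,"dy":0,"dz":-0.15,"rx":0,"ry":0,"rz":0},
  {"dx":0,"dy":0,"dz":-0.15,"rx":0,"ry":0,"rz":0},
  {"dx":0,"dy":0,"dz":0,"rx":0,"ry":0,"rz":0},
  {"dx":0,"dy":0,"dz":0,"rx":0,"ry":0,"rz":0},
])

```text
clock: 8.05
tool_pos: [0.4987, 0.0177, 0.1513]
orientation: [[0.999, 0.05, -0.001], [0.05, -0.999, 0.0], [-0.001, -0.0, -1.0]]
force: [0.2, 0.1, -0.6]
gripper_width: 0.0003
grip_force: 0.0
```

Call:
step_arm([
  {"dx":0,"dy":0,"dz":0.15,"rx":0,"ry":0,"rz":0},
  {"dx":0,"dy":0,"dz":0.15,"rx":0,"ry":0,"rz":0},
  {"dx":0,"dy":0,"dz":0.15,"rx":0,"ry":0,"rz":0},
  {"dx":0,"dy":0,"dz":0,"rx":0,"ry":0,"rz":0},
  {"dx":0,"dy":0,"dz":0,"rx":0,"ry":0,"rz":0},
])

```text
clock: 8.55
tool_pos: [0.4996, 0.0176, 0.131]
orientation: [[0.999, 0.05, 0.001], [0.05, -0.999, -0.0], [0.001, 0.0, -1.0]]
force: [-5.8, 1.2, 15.4]
gripper_width: 0.0008
grip_force: 8.2
```

Call:
step_arm([
  {"dx":0,"dy":0,"dz":-0.15,"rx":0,"ry":0,"rz":0},
  {"dx":0,"dy":0,"dz":-0.15,"rx":0,"ry":0,"rz":0},
  {"dx":0,"dy":0,"dz":-0.15,"rx":0,"ry":0,"rz":0},
  {"dx":0,"dy":0,"dz":0,"rx":0,"ry":0,"rz":0},
  {"dx":0,"dy":0,"dz":0,"rx":0,"ry":0,"rz":0},
])

```text
clock: 9.05
tool_pos: [0.4986, 0.0177, 0.1513]
orientation: [[0.999, 0.05, -0.001], [0.05, -0.999, 0.0], [-0.001, -0.0, -1.0]]
force: [0.6, 1.0, 0.1]
gripper_width: 0.0002
grip_force: 0.0
```

Call:
step_arm([
  {"dx":0,"dy":0,"dz":0.15,"rx":0,"ry":0,"rz":0},
  {"dx":0,"dy":0,"dz":0.15,"rx":0,"ry":0,"rz":0},
  {"dx":0,"dy":0,"dz":0.15,"rx":0,"ry":0,"rz":0},
  {"dx":0,"dy":0,"dz":0,"rx":0,"ry":0,"rz":0},
  {"dx":0,"dy":0,"dz":0,"rx":0,"ry":0,"rz":0},
])

```text
clock: 9.55
tool_pos: [0.4996, 0.0176, 0.131]
orientation: [[0.999, 0.05, 0.001], [0.05, -0.999, -0.0], [0.001, 0.0, -1.0]]
force: [-5.4, -0.6, 16.9]
gripper_width: 0.0005
grip_force: 8.2
```

Call:
step_arm([
  {"dx":0,"dy":0,"dz":-0.15,"rx":0,"ry":0,"rz":0},
  {"dx":0,"dy":0,"dz":-0.15,"rx":0,"ry":0,"rz":0},
  {"dx":0,"dy":0,"dz":-0.3,"rx":0,"ry":0,"rz":0},
  {"dx":0,"dy":0,"dz":-0.7,"rx":0,"ry":0,"rz":0},
  {"dx":0,"dy":0,"dz":-0.7,"rx":0,"ry":0,"rz":0},
])

```text
clock: 10.05
tool_pos: [0.4978, 0.0178, 0.2283]
orientation: [[0.999, 0.05, -0.004], [0.05, -0.999, 0.0], [-0.004, -0.001, -1.0]]
force: [1.4, 0.4, 0.5]
gripper_width: 0.0003
grip_force: 0.0
```

Call:
step_arm([
  {"dx":-0.5,"dy":0,"dz":-0.4,"rx":0,"ry":0,"rz":0},
  {"dx":-0.5,"dy":0,"dz":-0.4,"rx":0,"ry":0,"rz":0},
  {"dx":-0.5,"dy":0,"dz":-0.2,"rx":0,"ry":0,"rz":0},
  {"dx":0,"dy":0,"dz":0,"rx":0,"ry":0,"rz":0},
  {"dx":0,"dy":0,"dz":0,"rx":0,"ry":0,"rz":0},
])

```text
clock: 10.55
tool_pos: [0.4242, 0.0139, 0.2789]
orientation: [[0.999, 0.05, 0.0], [0.05, -0.999, 0.0], [0.0, -0.0, -1.0]]
force: [0.8, -0.4, 0.7]
gripper_width: 0.0005
grip_force: 0.0
```

```bash
python3 - <<'E'
from h import *
im=grab('scene','s4.png');cv2.imwrite('pics/c4.png',cv2.resize(im[140:260,190:350,::-1],None,fx=4,fy=4,interpolation=cv2.INTER_CUBIC))
E
```

```text
(no output)
```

View pics/c4.png

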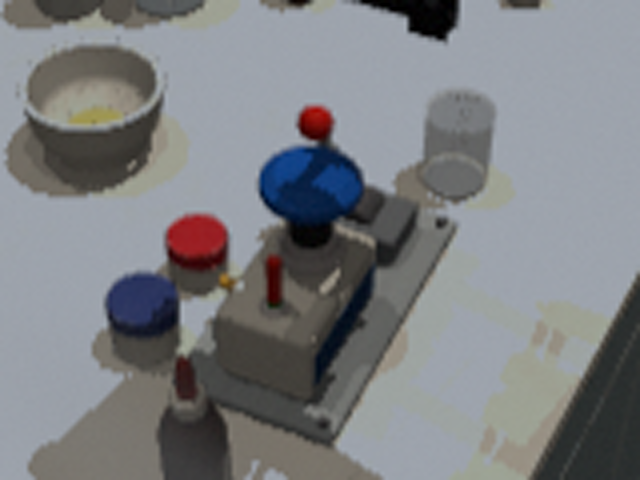

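The pin top at crop (274,256) matches about 40 mm, with the green foot at (274,303). The ball at (316,123) is at the far stop, the knob is up and the loose things haven't moved. I'm handing in.

```bash
python3 -c "
from cell import arm
print(arm.hand_in())"
```

```text
the job is handed in; nothing more can be done
None
```

I handed the job in: the last picture shows the vent lever at its far stop, the pin fully out with its green foot showing, the knob up, and the jars, bottle and beaker where they stood; the hand-in gave no verdict.

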